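# Clip a gel-casting sandwich shut and hold it down on its gasket

## Task

The two glass plates standing in the gel-casting stand have opened at the top: put the spring clamp on their right-hand edge (as seen from the robot), about half way up the plates, so that it pinches both plates shut, and let go of it. Then be my third hand: with about 10 N, push straight down on the middle of the plates' top edge, so that they bear evenly on the rubber gasket below, and keep that push steady while I tighten the thumbscrews - your program finishes while still pressing, without letting up. Leave everything else on the bench where it is.

Things in the scene. Friction and masses are not known exactly. Their poses are not given: they have to be found in the camera images.
- stand: grey plastic gel-casting stand fixed to the bench (does not move), base 110 x 190 x 8 mm. Origin: on the bench, below the middle of the plate slot; x away from the robot (square to the plates), y along the slot towards its left end, z up. The slot is 13 mm wide in x, between the front bar and a lower rear bar
- bar_top (a point): middle of the top of the stand's front bar, 46 mm above the bench; the bar is 10 mm thick, 180 mm long, and has two black thumbscrews (17 mm across) that stick out 20 mm towards the robot, 55 mm left and right of the middle, 34 mm above the bench
- rest_top (a point): middle of the top of the stand's backrest behind the plates, 120 mm above the bench; the backrest is 84 mm wide (y), 10 mm thick, and leans back by 0.04 rad; the plates overhang it by 38 mm at either side
- slot_mid (a point): middle of the top of the soft gasket in the slot, unloaded: 22 mm above the bench, fixed to the stand
- back_plate: rear glass plate 160 mm (y) x 110 mm (z) x 4 mm (x), 180 g nominal, loose, standing on the gasket and leaning on the backrest. It carries two black spacer strips, 2 mm thick and 15 mm wide, down the two side edges of its front face. Origin: middle of its bottom edge, x away from the robot, z up along the plate
- front_plate: front glass plate 160 x 110 x 4 mm, 170 g nominal, loose, on the gasket. At the start it leans towards the robot on the front bar, so the stack opens upwards like a V: about 10 mm thick overall at the bottom, 15 mm half way up, 19 mm at the top; 10 mm throughout once shut on the spacers. Origin: middle of its bottom edge, x away from the robot, z up along the plate
- back_top (a point): middle of the rear plate's top edge (110 mm above its origin)
- front_top (a point): middle of the front plate's top edge (110 mm above its origin)
- clip: grey plastic spring clamp (like a big clothes peg), 70 g nominal, loose, lying on its side on the bench: 28 mm high, 122 mm long. Origin: on its underside, below the pivot pin; z along the pin (up), x towards the jaws. Frame fixed to one lever: opened by q, the clamp's middle line is turned by -q/2 about z from x. Jaw pads reach from 42 to 58 mm in front of the pivot
- clip_pivot (a point): middle of the clamp's pivot pin, 14 mm above its origin along the pin
- clip_grip (a point): where to squeeze the handles, 42 mm behind the pivot (handles end 64 mm behind it), on the middle line while shut. Here the handles are 43 mm wide overall with the jaws shut; squeezed with about 16 N they meet a stop at 25 mm overall, outsides parallel, jaws open 24 mm. Released on the 10 mm stack the clamp grips with about 9 N and the handles stand 37 mm wide
- clip_lever (a joint): opening angle of the clamp (rad): 0 jaws shut, 0.145 gripping 10 mm, 0.425 fully open
- gasket_left: left half (+y) of the black rubber gasket strip at the slot's bottom; each half is 81 mm long and springs straight down 1 mm per 1.5 N. Origin: middle of its top, 22 mm above the bench unloaded. The plates' and clamp's own weight loads each half with about 2 N, so a 10 N push on the middle sinks the plates another 3.3 mm
- gasket_right: right half (-y) of the same gasket strip
- comb: white gel comb, 180 x 12 x 7 mm, lying flat, loose: to be left alone
- beaker: glass beaker, 74 mm wide, 84 mm high, loose: to be left alone
- reagent: small bottle with a screw cap, 44 mm wide, 98 mm high, loose: to be left alone
- marker: white marker pen, 135 mm long, lying on the bench, loose: to be left alone
Mind the look-alikes: they are no part of the job. Several things have the shape of the clip; the one meant has the colours described above.

How it is judged:
By the outcome, as a careful person would: the job done as asked, in the order asked, and still so for the second after the job is handed in, while the arm keeps its last pose, push and grip.
It also fails if it takes over 54 s, if anything falls off the work surface, if the arm or the gripper's body presses on something with over 40 N, if the wrist force passes 120 N, or if a joint passes its speed limit or range.

## Robot

A 6-joint arm with a two-finger parallel gripper is mounted at the origin on a cart in front of the work surface, level with it; the furniture and walls round the work are solid. World frame = base frame: x ahead of the robot, y to its left, z up, the work surface at z = 0. Lengths are in m, angles in degrees, forces in N, time in s.
With the tool pointing down it reaches from about 0.4 to 0.825 m from the base axis. Payload 7 kg.
Tool frame: the origin (TCP) lies at the very end of the fingers, on their centre line; the grasp point (between the pads) lies hold_point_z behind it (hold_point_z is the distance from the TCP to the grasp point, in m); z points along the fingers, y is the line along which they close (so a half turn about z gives the same grasp; the last joint's range is limited). The gripper opens to 88 mm and grips with 3 to 60 N. Pads are 19 mm wide; open, the fingers measure 130 mm over their backs; the gripper's body (78 mm by 193 mm) begins 47 mm behind the grasp point.
Start: joints at [-49.612, 20.546, 0.682, 0, -70.136, -16.507], TCP at [0.273, -0.617, 0.227] pointing down, gripper open.
Joint ranges: [-176.03, 176.03], [-82.01, 121.73], [-58.28, 71.71], [-173.87, 95.51], [-174.79, -0.11], [-173.66, 173.66]. Speed limits (degrees/s): [136.94, 136.94, 172.46, 180, 180, 180].

## Interface

Orientations are given as [roll, pitch, yaw] about the fixed x, y, z axes, in that order (R = Rz(yaw) Ry(pitch) Rx(roll)).
In Python, from plant import get_obs, snapshot, close_job, hold_point_z gives the robot as it stands.
- The arm moves only by the tool play_rows, never from a script. Its argument "commands" is a list that holds one entry, the list of rows, each a list of 7 numbers: the shift along the tool's x, y, z in cm, then the turn, a rotation vector about the tool's x, y, z in degrees, then the opening, from 0 (shut) to 1 (fully open). In form: [[[x, y, z, ax, ay, az, fingers], ...]]. A call has 1 to 20 rows; each row is the pose to reach, as a shift and turn from the pose commanded when the call began, along the tool's axes at that moment; what a row does not reach only later rows make up. A row lasts 1/12 s, in which the tool goes at most 41.7 mm and 7.16 degrees, less where a joint would pass 70% of its speed; a pose out of reach is approached as far as the arm can. A call with a gripper value outside its range is refused whole. The fingers move at their own pace and stop on an object; the grip force is fixed at half the most. Time passes only in rows, so rows that repeat a pose let the fingers close. It gives the time, the measured TCP pose, the force, the opening and the grip force at its end, in the units of the state.
- get_obs(): the state, without advancing time (a new reading comes with each control period).
- snapshot(name): name is "side" or "top"; returns a dict with "frame" (384x512x3 uint8, red, green, blue), "camera_matrix" (3x3 intrinsics, pixels), "origin" and "attitude" of the camera in the world. Camera axes: x right, y down, z forward; pixel columns grow to the right and rows downward; lengths in m; the calibration is good to about 2 mm. A picture is of the moment at which its call begins. There is no depth.
- close_job(): hands the job in; it is judged then, once.
The state is a dict: "clock": time; "joint_pos": joint angles; "qvel": joint speeds; "tau": joint torques, N m; "tool_pos": TCP position; "orientation": TCP orientation; "force": force on the tool from outside, world axes, zero at the start; "moment": the same for the moment, N m; "opening": finger opening in m; "gripper_force": force on a finger pad.
Only numpy, scipy, OpenCV 4.12 (cv2) and the standard library are available. Lean on these libraries where they do the work, as an engineer would, in place of code of your own. Each camera call takes 0.05 s, during which the arm holds its last target. There are 200 camera calls.

## Working session

There is one attempt and no reset: what is moved stays moved. The work goes in short steps, Python scripts to look and compute and a tool call to move; the robot and the scene stay as the last step left them, time stands still between calls to the robot, and variables do not carry over. Pictures are saved under pics/ and viewed, at most 10 in all, crops included, and the job is handed in when it is done.

Besides the shell and the picture viewer there is one more tool, called after "Emit:" as name(argument=value, ...), one argument or row to a line, values as JSON. play_rows: Moves the arm, as the interface text tells. Its arguments: {"type":"object","properties":{"commands":{"type":"array","items":{"type":"array","items":{"type":"array","items":{"type":"number"}}}}},"required":["commands"]}

```bash
ls; mkdir -p pics; python3 - <<'E'
from plant import *
import cv2,pickle
print(get_obs(),hold_point_z)
for n in("side","top"):
    s=snapshot(n); cv2.imwrite(f"pics/{n}0.png",cv2.resize(s["frame"][:,:,::-1],(800,600),interpolation=cv2.INTER_CUBIC))
    pickle.dump(s,open(f"{n}0.pkl","wb")); print(n,s["camera_matrix"],s["origin"],s["attitude"])
E
```

```text
pics
{'clock': 0.0, 'joint_pos': array([-4.96108311e+01,  2.05897214e+01,  6.33459755e-01, -2.00866951e-02,
       -7.01343550e+01, -1.65060173e+01]), 'qvel': array([ 0.01414906, -0.08542455,  0.07101254,  0.03248815, -0.00675127,
       -0.05902875]), 'tau': array([ 2.88853098e-04, -5.82727432e+01,  2.93063396e+01,  6.99750647e+00,
        7.05208411e-03, -1.69954874e-04]), 'tool_pos': array([ 0.27305994, -0.61677352,  0.22563974]), 'orientation': array([ 1.79907752e+02, -7.64346590e-03, -1.56123683e+02]), 'force': array([-0.64016805, -0.27820115, -0.34109501]), 'moment': array([-0.00556158,  0.01377783,  0.00541829]), 'gripper_force': 0.0, 'opening': 0.08744925128812683} 0.0188
side [[469.31127399   0.         256.06591357]
 [  0.         469.31127399 189.22902706]
 [  0.           0.           1.        ]] [0.61398629 1.11633805 0.77012156] [-123.16554186    0.31961527  177.72441075]
top [[348.04031343   0.         252.04384866]
 [  0.         348.04031343 190.81640256]
 [  0.           0.           1.        ]] [0.44991506 0.12582308 1.13244712] [-173.5840568    -1.07857312  -91.08185903]
```

View pics/side0.png

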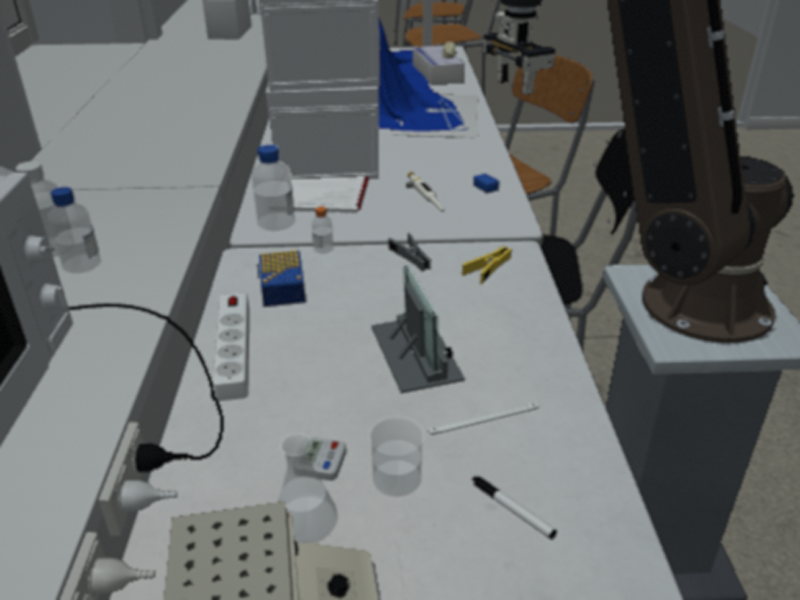

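View pics/top0.png

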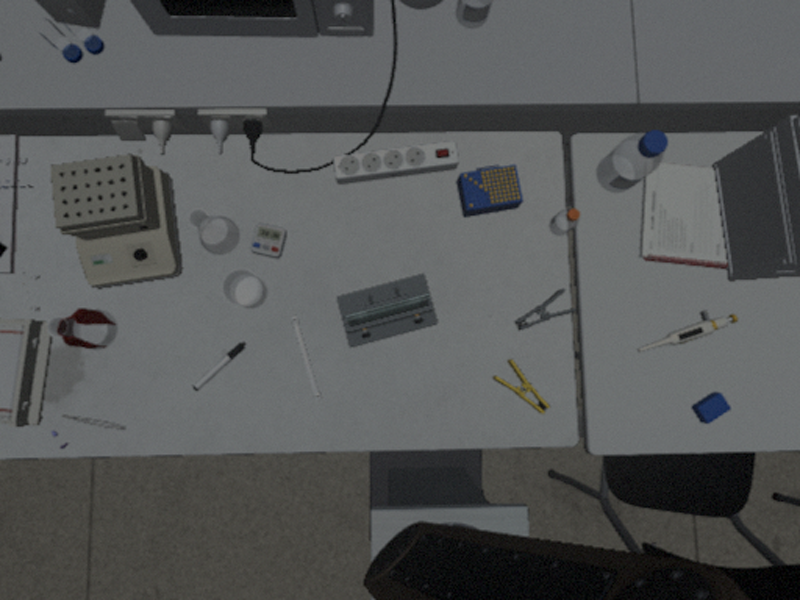

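Side view: stand at (425,340), grey clamp at (410,250), yellow clamp at (488,262). Top view: grey clamp at (545,308), yellow one at (522,385), stand at (388,310). Of the two clamp shapes, the grey one fits the description and the yellow one is the look-alike. I'll check both in an enlarged crop.

```bash
python3 - <<'E'
import cv2,pickle,numpy as np
t=pickle.load(open("top0.pkl","rb"))["frame"][:,:,::-1]; s=pickle.load(open("side0.pkl","rb"))["frame"][:,:,::-1]
def c(f,x,y,w,h,k): return cv2.resize(cv2.convertScaleAbs(f[y:y+h,x:x+w],alpha=1.5),(w*k,h*k),interpolation=cv2.INTER_CUBIC)
# top: clip crop x320-385,y180-230 ; stand crop 210-285,170-225 ; 
a=c(t,320,178,60,45,6.__int__()); b=c(t,212,172,72,52,6)
d=c(s,240,145,60,45,6); e=c(s,232,165,72,90,5)
W=np.zeros((600,800,3),np.uint8)
for im,(x,y) in ((a,(0,0)),(b,(365,0)),(d,(0,275)),): W[y:y+im.shape[0],x:x+im.shape[1]]=im
im=c(s,232,168,68,56,6)[:285]; 
W[315:315+285,365:365+408]=im
cv2.imwrite("pics/crop1.png",W)
E
```

```text
File "<stdin>", line 5
    a=c(t,320,178,60,45,6.__int__()); b=c(t,212,172,72,52,6)
                         ^
SyntaxError: invalid decimal literal
```

```bash
python3 - <<'E'
import cv2,pickle,numpy as np
t=pickle.load(open("top0.pkl","rb"))["frame"][:,:,::-1]; s=pickle.load(open("side0.pkl","rb"))["frame"][:,:,::-1]
def c(f,x,y,w,h,k=6): return cv2.resize(cv2.convertScaleAbs(f[y:y+h,x:x+w],alpha=1.5),(w*k,h*k),interpolation=cv2.INTER_CUBIC)
W=np.zeros((600,800,3),np.uint8)
for im,(x,y) in ((c(t,320,178,60,48),(0,0)),(c(t,212,170,72,56),(368,0)),(c(s,240,145,60,45),(0,300)),(c(s,236,168,66,43),(368,340))): W[y:y+im.shape[0],x:x+im.shape[1]]=im[:600-y]
cv2.imwrite("pics/crop1.png",W)
E
```

```text
(no output)
```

View pics/crop1.png

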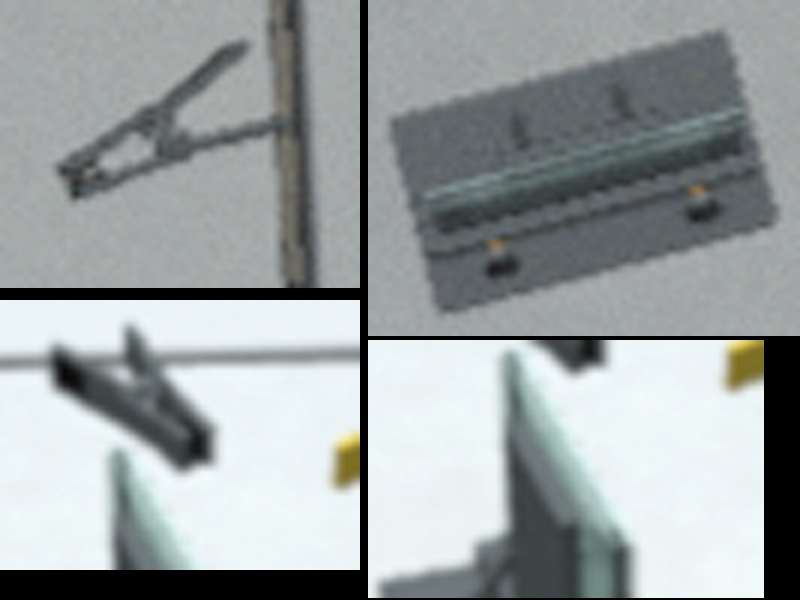

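The grey clamp (top-view crop centre (160,125)) is the right one, with its jaws at crop (70,178), facing the stand. The yellow one is the decoy. The plate top corners and base corners are readable too, so I'll triangulate.

```bash
cat > h.py <<'E'
import numpy as np,pickle
from scipy.spatial.transform import Rotation as R
def ray(s,u,v):
    A=s["attitude"]; d=R.from_euler("xyz",A,degrees=True).apply(np.linalg.inv(s["camera_matrix"])@[u,v,1]); return np.array(s["origin"]),d
def onz(s,u,v,z):
    o,d=ray(s,u,v); return o+d*(z-o[2])/d[2]
def tri(s1,p1,s2,p2):
    o1,d1=ray(s1,*p1);o2,d2=ray(s2,*p2)
    k=np.linalg.lstsq(np.c_[d1,-d2],o2-o1,rcond=None)[0]; a=o1+k[0]*d1;b=o2+k[1]*d2
    return (a+b)/2,np.linalg.norm(a-b)
E
python3 - <<'E'
from h import *
np.set_printoptions(precision=4,suppress=True)
t=pickle.load(open("top0.pkl","rb"));s=pickle.load(open("side0.pkl","rb"))
C=lambda x,y:(320+(x+.5)/6-.5,178+(y+.5)/6-.5)
S=lambda x,y:(212+(x-368+.5)/6-.5,170+(y+.5)/6-.5)
Q=lambda x,y:(240+(x+.5)/6-.5,145+(y-300+.5)/6-.5)
P=lambda x,y:(236+(x-368+.5)/6-.5,168+(y-340+.5)/6-.5)
print("clip top-cam z=.028/.014")
for n,p in dict(jawtipL=(62,168),jawtipR=(75,197),jawmid=(70,182),hA=(243,44),hB=(282,125),pin=(160,128)).items(): print(n,onz(t,*C(*p),.028))
print("stand base z=.008")
b=np.array([onz(t,*S(*p),.008) for p in((390,118),(725,30),(778,218),(440,312))]);print(b,b.mean(0),np.linalg.norm(np.diff(b,axis=0),axis=1))
e=b[0]-b[1]+b[3]-b[2];print("yaw y-axis",np.degrees(np.arctan2(e[1],e[0]))-90)
print("plate tops z=.131")
for p in((430,192),(745,112),(437,228),(745,150)):print(onz(t,*S(*p),.131))
print("screws tops z=.0425", onz(t,*S(500,268),.0425),onz(t,*S(703,212),.0425))
print("side cam z=.131 far back, near back, near front",[onz(s,*P(*p),.131) for p in((510,355),(570,525),(622,545))])
print("side clip jaw top, handle",onz(s,*Q(200,425),.028),onz(s,*Q(135,328),.028),onz(s,*Q(60,350),.028))
E
```

```text
clip top-cam z=.028/.014
jawtipL [ 0.5221 -0.145   0.028 ]
jawtipR [ 0.5066 -0.1513  0.028 ]
jawmid [ 0.5146 -0.149   0.028 ]
hA [ 0.587  -0.2455  0.028 ]
hB [ 0.543  -0.2641  0.028 ]
pin [ 0.5426 -0.1985  0.028 ]
stand base z=.008
[[0.5831 0.2216 0.008 ]
 [0.6284 0.039  0.008 ]
 [0.5252 0.0129 0.008 ]
 [0.478  0.1956 0.008 ]] [0.5537 0.1173 0.008 ] [0.1882 0.1064 0.1888]
yaw y-axis 14.204517545526329
plate tops z=.131
[0.5324 0.1922 0.131 ]
[0.5686 0.0398 0.131 ]
[0.5151 0.1891 0.131 ]
[0.5501 0.0403 0.131 ]
screws tops z=.0425 [0.4994 0.1621 0.0425] [0.5267 0.0556 0.0425]
side cam z=.131 far back, near back, near front [array([0.5666, 0.0466, 0.131 ]), array([0.5485, 0.1811, 0.131 ]), array([0.5287, 0.1962, 0.131 ])]
side clip jaw top, handle [ 0.5149 -0.1522  0.028 ] [ 0.5434 -0.2602  0.028 ] [ 0.5856 -0.237   0.028 ]
```

```bash
cat >> h.py <<'E'
np.set_printoptions(precision=4,suppress=True)
def row(pos,rpy,cp=None,cr=None):
    from plant import get_obs
    o=get_obs(); p=o["tool_pos"] if cp is None else np.array(cp); r=R.from_euler("xyz",o["orientation"] if cr is None else cr,degrees=True)
    t=R.from_euler("xyz",rpy,degrees=True)
    print("clock",round(o["clock"],2),"row cm/deg",np.round(r.inv().apply(np.array(pos)-p)*100,2),np.round((r.inv()*t).as_rotvec(degrees=True),2))
E
python3 - <<'E'
from h import *
t=pickle.load(open("top0.pkl","rb"));s=pickle.load(open("side0.pkl","rb"))
print("bottle base side",onz(s,322/1.5625,249/1.5625,0),"cap top",onz(t,573/1.5625,214/1.5625,.098))
row([.5576,-.237,.12],[180,0,-64.5],[.273,-.617,.227],[180,0,-156.12])
E
```

```text
bottle base side [ 0.7304 -0.2509  0.    ] cap top [ 0.726  -0.2504  0.098 ]
clock 0.1 row cm/deg [-41.41  23.23  10.7 ] [  0.     0.   -91.62]
```

Emit:
play_rows(
  commands=[
    [[-41.4,23.2,10.7,0,0,-91.6,1],[-41.4,23.2,10.7,0,0,-91.6,1],[-41.4,23.2,10.7,0,0,-91.6,1],[-41.4,23.2,10.7,0,0,-91.6,1],[-41.4,23.2,10.7,0,0,-91.6,1],[-41.4,23.2,10.7,0,0,-91.6,1],[-41.4,23.2,10.7,0,0,-91.6,1],[-41.4,23.2,10.7,0,0,-91.6,1],[-41.4,23.2,10.7,0,0,-91.6,1],[-41.4,23.2,10.7,0,0,-91.6,1],[-41.4,23.2,10.7,0,0,-91.6,1],[-41.4,23.2,10.7,0,0,-91.6,1],[-41.4,23.2,10.7,0,0,-91.6,1],[-41.4,23.2,10.7,0,0,-91.6,1],[-41.4,23.2,10.7,0,0,-91.6,1],[-41.4,23.2,10.7,0,0,-91.6,1],[-41.4,23.2,10.7,0,0,-91.6,1]],
  ],
)

```text
clock: 1.52
tool_pos: [0.5574, -0.2383, 0.1198]
orientation: [-180.0, -0.0, -64.7]
force: [0.5, -0.7, 0.1]
opening: 0.0878
gripper_force: 0.0
```

Emit:
play_rows(
  commands=[
    [[0,0,3,0,0,0,1],[0,0,6,0,0,0,1],[0,0,9,0,0,0,1],[0,0,10.5,0,0,0,1],[0,0,11.5,0,0,0,1],[0,0,11.5,0,0,0,1],[0,0,11.5,0,0,0,1]],
  ],
)

```text
clock: 2.1
tool_pos: [0.558, -0.2381, 0.005]
orientation: [180.0, -0.0, -64.6]
force: [0.5, 0.3, -0.1]
opening: 0.0874
gripper_force: 0.0
```

```bash
python3 - <<'E'
from plant import *
import cv2,numpy as np
t=snapshot("top")["frame"][:,:,::-1]; s=snapshot("side")["frame"][:,:,::-1]
c=lambda f,x,y,w,h,k=6: cv2.resize(cv2.convertScaleAbs(f[y:y+h,x:x+w],alpha=1.5),(w*k,h*k),interpolation=cv2.INTER_CUBIC)
cv2.imwrite("pics/grasp.png",np.hstack([c(t,318,165,64,64),c(s,235,125,64,64)]))
o=get_obs();print(o["tool_pos"],o["force"])
E
```

```text
[ 0.55887205 -0.23794079  0.00603869] [-0.0745048  -0.15333653  0.32695124]
```

View pics/grasp.png

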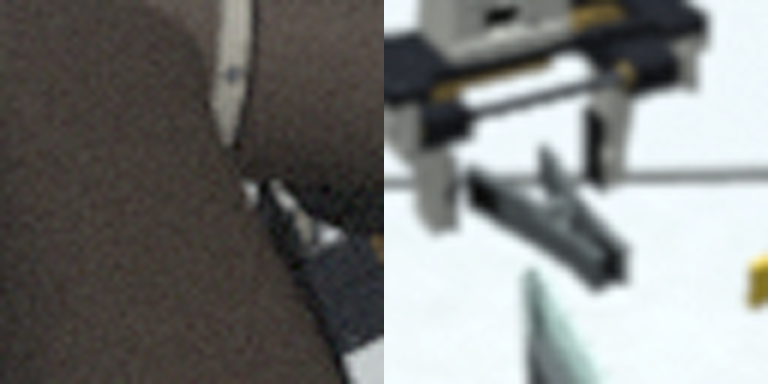

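The side crop shows both handles between the fingers: fingertips at (438,225) and (602,182), handle ends at (478,190) and (546,160). Closing now.

Emit:
play_rows(
  commands=[
    [[0,0,0.1,0,0,0,0.6],[0,0,0.1,0,0,0,0.45],[0,0,0.1,0,0,0,0.3],[0,0,0.1,0,0,0,0],[0,0,0.1,0,0,0,0],[0,0,0.1,0,0,0,0],[0,0,0.1,0,0,0,0],[0,0,0.1,0,0,0,0],[0,0,0.1,0,0,0,0],[0,0,0.1,0,0,0,0]],
  ],
)

```text
clock: 3.03
tool_pos: [0.5579, -0.2375, 0.0036]
orientation: [180.0, -0.0, -64.5]
force: [0.1, 0.2, 1.6]
opening: 0.0274
gripper_force: 29.5
```

```bash
python3 - <<'E'
from h import *
a=np.radians(14.2); y=np.array([-np.sin(a),np.cos(a),0])
t=(R.from_rotvec(y*np.radians(1.8))*R.from_euler("xyz",[180,0,-75.8],degrees=True)).as_euler("xyz",degrees=True)
row([.5947,-.094,.085],t)
E
```

```text
clock 3.03 row cm/deg [-11.37  -9.5   -8.14] [-1.79 -0.18 11.28]
```

Emit:
play_rows(
  commands=[
    [[0,0,-2,0,0,0,0],[0,0,-5,0,0,0,0],[-1,-0.9,-7,-0.2,0,1,0],[-3,-2.5,-8.1,-0.5,0,3,0],[-6,-5,-8.1,-1,-0.1,6,0],[-9,-7.5,-8.1,-1.5,-0.1,9,0],[-11,-9.2,-8.1,-1.8,-0.2,11,0],[-11.4,-9.5,-8.1,-1.8,-0.2,11.3,0],[-11.4,-9.5,-8.1,-1.8,-0.2,11.3,0],[-11.4,-9.5,-8.1,-1.8,-0.2,11.3,0],[-11.4,-9.5,-8.1,-1.8,-0.2,11.3,0]],
  ],
)

```text
clock: 3.95
tool_pos: [0.594, -0.0945, 0.0843]
orientation: [178.1, 0.0, -75.8]
force: [1.5, -1.1, -1.0]
opening: 0.0273
gripper_force: 29.5
```

```bash
python3 - <<'E'
from plant import *
import cv2,numpy as np,pickle
T=snapshot("top");S=snapshot("side");pickle.dump((T,S),open("pre.pkl","wb"))
t=T["frame"][:,:,::-1]; s=S["frame"][:,:,::-1]
c=lambda f,x,y,w,h,k=6: cv2.resize(cv2.convertScaleAbs(f[y:y+h,x:x+w],alpha=1.5),(w*k,h*k),interpolation=cv2.INTER_CUBIC)
cv2.imwrite("pics/pre.png",np.hstack([c(t,258,165,66,90),c(s,235,130,66,90)]))
o=get_obs();print(o["tool_pos"],o["orientation"],o["force"],o["opening"])
E
```

```text
[ 0.59411614 -0.09480332  0.08442754] [ 1.78171260e+02  2.69273870e-02 -7.58883279e+01] [ 0.1264975   0.34862984 -0.57797182] 0.027560493335972797
```

View pics/pre.png

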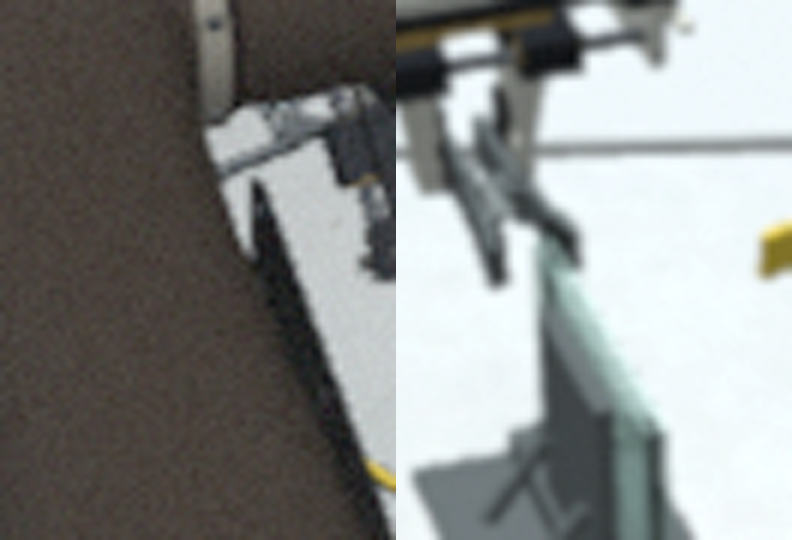

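```bash
python3 - <<'E'
from h import *
T,S=pickle.load(open("pre.pkl","rb"))
P=lambda x,y:(235+(x-396+.5)/6-.5,130+(y+.5)/6-.5)
a=np.radians(14.2);X=np.array([np.cos(a),np.sin(a),0]);Y=np.array([-np.sin(a),np.cos(a),0])
f=lambda p:(p@X,p@Y)
for n,p,z in (("rear jaw bottom tip",(495,284),.081),("front jaw bottom tip",(572,268),.081),("rear jaw top tip",(495,250),.109),("front jaw top tip",(576,238),.109),("plate far top back",(540,238),.131),("near rear top",(607,412),.131),("near front top",(660,432),.131),("far front top",(568,262),.131)):
    print(n,np.round(f(onz(S,*P(*p),z)),4))
def proj(p):
    c=R.from_euler("xyz",S["attitude"],degrees=True).inv().apply(p-S["origin"]); u=S["camera_matrix"]@(c/c[2]); return np.round(((u[0]-235+.5)*6+396,(u[1]-130+.5)*6))
for n,xs,ys,z in (("NRT",.5627,.059,.131),("NFT",.5438,.059,.131),("FRT",.5627,-.101,.131),("FFT",.5438,-.101,.131),("tipR",.5655,-.137,.081),("tipF",.5415,-.137,.081)): print(n,proj(xs*X+ys*Y+[0,0,z]))
E
```

```text
rear jaw bottom tip [ 0.5692 -0.1451]
front jaw bottom tip [ 0.5306 -0.1483]
rear jaw top tip [ 0.5732 -0.1297]
front jaw top tip [ 0.5347 -0.1291]
plate far top back [ 0.5611 -0.0985]
near rear top [0.5748 0.0407]
near front top [0.5589 0.0603]
far front top [ 0.5553 -0.0753]
NRT [650. 432.]
NFT [695. 424.]
FRT [536. 236.]
FFT [576. 230.]
tipR [508. 292.]
tipF [557. 284.]
```

The side crop shows the open jaws with tips at (495,284) and (572,268), centred on the stack. The rear plate's top edge runs from (540,238) to (662,432). The lateral margins are about 3 mm and 6 mm, so I'll lower and insert.

Emit:
play_rows(
  commands=[
    [[0,0,1,0,0,0,0],[0,0,1.9,0,0,0,0],[-0.5,0,1.9,0,0,0,0],[-1.5,0,1.9,0,0,0,0],[-2.3,0,1.9,0,0,0,0],[-3,0,1.9,0,0,0,0],[-3.5,0,1.9,0,0,0,0],[-4,0,1.9,0,0,0,0],[-4.4,0,1.9,0,0,0,0],[-4.4,0,1.9,0,0,0,0],[-4.4,0,1.9,0,0,0,0]],
  ],
)

```text
clock: 4.97
tool_pos: [0.5833, -0.0509, 0.0658]
orientation: [178.2, 0.0, -75.8]
force: [-0.1, -0.1, -1.0]
opening: 0.028
gripper_force: 29.5
```

```bash
python3 - <<'E'
from plant import *
import cv2,numpy as np,pickle
T=snapshot("top");S=snapshot("side");pickle.dump((T,S),open("ins.pkl","wb"))
t=T["frame"][:,:,::-1]; s=S["frame"][:,:,::-1]
c=lambda f,x,y,w,h,k=6: cv2.resize(cv2.convertScaleAbs(f[y:y+h,x:x+w],alpha=1.5),(w*k,h*k),interpolation=cv2.INTER_CUBIC)
cv2.imwrite("pics/ins.png",np.hstack([c(t,235,165,66,90),c(s,235,130,66,90)]))
o=get_obs();print(o["tool_pos"],o["orientation"],o["force"],o["moment"],o["opening"])
E
```

```text
[ 0.58328672 -0.05125725  0.06564632] [ 1.78198300e+02  1.94908511e-02 -7.58207871e+01] [-0.35709436 -1.53303821 -0.69293921] [-0.01295216 -0.05956137  0.00727945] 0.027641425399447757
```

View pics/ins.png

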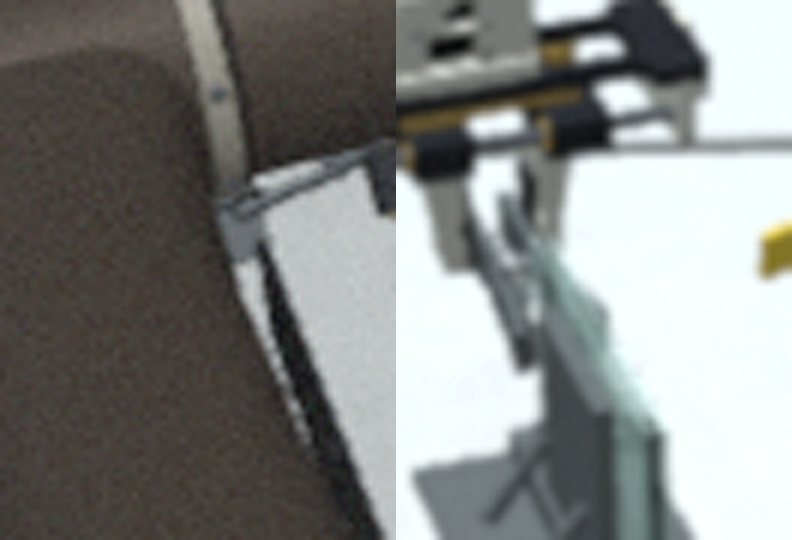

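The rear jaw (tip at (525,365)) is behind the rear plate, the front jaw shows through the glass at (600,340), and there is no contact force. I'll insert the last 6 mm and release slowly.

Emit:
play_rows(
  commands=[
    [[-0.3,0,0,0,0,0,0],[-0.6,0,0,0,0,0,0],[-0.6,0,0,0,0,0,0],[-0.6,0,0,0,0,0,0.33],[-0.6,0,0,0,0,0,0.35],[-0.6,0,0,0,0,0,0.37],[-0.6,0,0,0,0,0,0.39],[-0.6,0,0,0,0,0,0.41],[-0.6,0,0,0,0,0,0.43],[-0.6,0,0,0,0,0,0.45],[-0.6,0,0,0,0,0,0.47],[-0.6,0,0,0,0,0,0.5],[-0.6,0,0,0,0,0,0.55],[-0.6,0,0,0,0,0,0.6],[-0.6,0,0,0,0,0,0.7],[-0.6,0,0,0,0,0,0.8],[-0.6,0,0,0,0,0,0.8],[-0.6,0,0,0,0,0,0.8]],
  ],
)

```text
clock: 6.57
tool_pos: [0.5817, -0.0454, 0.0656]
orientation: [178.2, 0.0, -75.8]
force: [0.1, -0.1, 0.8]
opening: 0.0693
gripper_force: 0.0
```

```bash
python3 - <<'E'
from plant import *
import cv2,numpy as np,pickle
S=snapshot("side")
s=S["frame"][:,:,::-1]
c=lambda f,x,y,w,h,k=7: cv2.resize(cv2.convertScaleAbs(f[y:y+h,x:x+w],alpha=1.5),(w*k,h*k),interpolation=cv2.INTER_CUBIC)
cv2.imwrite("pics/rel.png",c(s,235,135,70,80))
o=get_obs();print(o["tool_pos"],o["orientation"],o["force"],o["moment"],o["opening"])
E
```

```text
[ 0.58171372 -0.04537601  0.0655695 ] [ 1.78185240e+02  2.13306228e-02 -7.58206229e+01] [ 1.14225844  0.24003383 -0.14811723] [ 0.06863887 -0.031545   -0.0330399 ] 0.06983798747603147
```

View pics/rel.png

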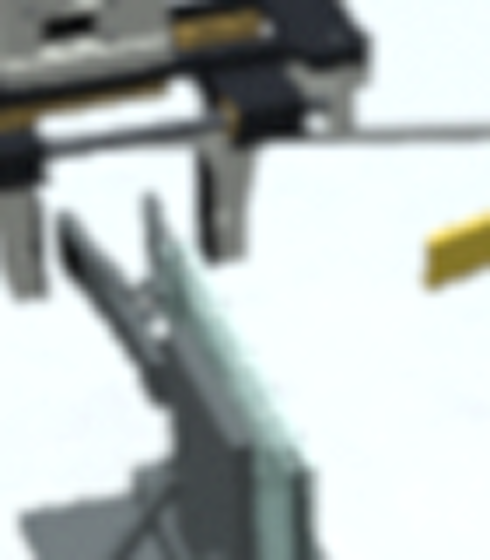

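The clamp now holds the plates on its own: handles at (65,225) and (150,205), free of the fingers at (25,295) and (222,255). I'll back straight up and away, close the fingers and look.

Emit:
play_rows(
  commands=[
    [[0,0,-2,0,0,0,0.8],[0,0,-5,0,0,0,0.8],[0,0,-9,0,0,0,0.8],[1,0,-12,0,0,0,0.4],[4,0,-14,0,0,0,0],[8,0,-14,0,0,0,0],[12,0,-14,0,0,0,0],[16,0,-14,0,0,0,0],[20,0,-14,0,0,0,0],[20,0,-14,0,0,0,0],[20,0,-14,0,0,0,0]],
  ],
)

```text
clock: 7.53
tool_pos: [0.6346, -0.2406, 0.2043]
orientation: [178.1, 0.1, -76.0]
force: [0.7, -0.1, -0.7]
opening: 0.0227
gripper_force: 0.0
```

```bash
python3 - <<'E'
from plant import *
import cv2,numpy as np,pickle
T=snapshot("top");S=snapshot("side");pickle.dump((T,S),open("post.pkl","wb"))
t=T["frame"][:,:,::-1]; s=S["frame"][:,:,::-1]
c=lambda f,x,y,w,h,k=5: cv2.resize(cv2.convertScaleAbs(f[y:y+h,x:x+w],alpha=1.5),(w*k,h*k),interpolation=cv2.INTER_CUBIC)
cv2.imwrite("pics/post.png",np.hstack([c(t,210,160,90,90),c(s,235,135,70,90)]))
o=get_obs();print(o["tool_pos"],o["orientation"],o["force"],o["moment"],o["opening"])
E
```

```text
[ 0.6347064  -0.23824472  0.20500142] [ 1.78154268e+02  4.66208126e-02 -7.58606751e+01] [-0.00768087  0.55208782  0.58786276] [ 0.00689887 -0.02642547  0.04594272] 0.014584472655716874
```

View pics/post.png

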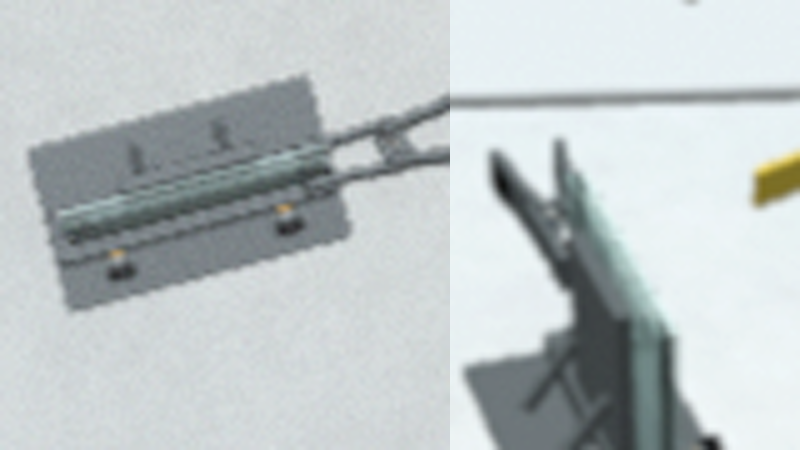

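The plates are shut: the top-edge lines in the top view run from (57,218) to (325,150). The clamp is on the right edge at (330,165), with its handles trailing to the right. Now I'll work out the push point.

```bash
python3 - <<'E'
from h import *
T,S=pickle.load(open("post.pkl","rb"))
P=lambda x,y:(210+(x+.5)/5-.5,160+(y+.5)/5-.5)
Q=lambda x,y:(235+(x-450+.5)/5-.5,135+(y+.5)/5-.5)
a=np.radians(14.2);X=np.array([np.cos(a),np.sin(a),0]);Y=np.array([-np.sin(a),np.cos(a),0])
for p in((57,212),(322,145),(65,238),(325,172)):
    q=onz(T,*P(*p),.131);print(q@X,q@Y)
for p in((565,170),(670,335)):
    q=onz(S,*Q(*p),.131);print("side",q@X,q@Y)
q=.5563*X-.021*Y; print(q)
row([q[0],q[1],.150],[180,0,-75.8])
E
```

```text
0.5628323056880395 0.0586152162541947
0.5602925506984364 -0.09946969086904417
0.5471227011366506 0.05798938222531896
0.5446720575425008 -0.09689060497288464
side 0.562671769623335 -0.10253234488198387
side 0.5589154027711788 0.06037093658890386
[0.5445 0.1161 0.    ]
clock 7.63 row cm/deg [-36.56  -0.08   5.53] [ 1.85  0.05 -0.06]
```

Emit:
play_rows(
  commands=[
    [[-3,0,0,0.5,0,0,0],[-7,0,0,1,0,0,0],[-11,0,0,1.5,0,0,0],[-15,0,0,1.9,0,0,0],[-19,0,0,1.9,0,0,0],[-23,0,1,1.9,0,0,0],[-27,0,2,1.9,0,0,0],[-31,0,3,1.9,0,0,0],[-34,0,4.5,1.9,0,0,0],[-36,-0.1,5.3,1.9,0,0,0],[-36.6,-0.1,5.5,1.9,0,0,0],[-36.6,-0.1,5.5,1.9,0,0,0],[-36.6,-0.1,5.5,1.9,0,0,0],[-36.6,-0.1,5.5,1.9,0,0,0]],
  ],
)

```text
clock: 8.8
tool_pos: [0.545, 0.1161, 0.1513]
orientation: [-179.8, 0.0, -75.8]
force: [-0.7, -0.3, -0.9]
opening: 0.0001
gripper_force: 0.0
```

```bash
python3 - <<'E'
from h import *
import plant,time
o=plant.get_obs();print(o["tool_pos"],o["force"],o["opening"])
row([.5445,.1161,.135],[180,0,-75.8])
E
```

```text
[0.545  0.1161 0.1513] [-0.663  -0.3358 -0.9019] 6.104987151745069e-05
clock 8.8 row cm/deg [-0.01  0.05  1.63] [-0.15  0.03 -0.01]
```

Emit:
play_rows(
  commands=[
    [[0,0,0.6,0,0,0,0],[0,0,1.2,0,0,0,0],[0,0,1.6,0,0,0,0],[0,0,1.8,0,0,0,0],[0,0,1.9,0,0,0,0],[0,0,2.0,0,0,0,0],[0,0,2.0,0,0,0,0],[0,0,2.0,0,0,0,0],[0,0,2.0,0,0,0,0]],
  ],
)

```text
clock: 9.55
tool_pos: [0.5448, 0.1165, 0.1308]
orientation: [-179.9, 0.0, -75.8]
force: [-0.2, -0.2, 0.7]
opening: 0.0005
gripper_force: 0.2
```

Emit:
play_rows(
  commands=[
    [[0,0,0.05,0,0,0,0],[0,0,0.1,0,0,0,0],[0,0,0.15,0,0,0,0],[0,0,0.2,0,0,0,0],[0,0,0.2,0,0,0,0],[0,0,0.2,0,0,0,0],[0,0,0.2,0,0,0,0],[0,0,0.2,0,0,0,0]],
  ],
)

```text
clock: 10.22
tool_pos: [0.5452, 0.1167, 0.1291]
orientation: [-179.8, 0.0, -75.8]
force: [0.3, 0.1, 4.9]
opening: 0.0005
gripper_force: 2.6
```

Emit:
play_rows(
  commands=[
    [[0,0,0.05,0,0,0,0],[0,0,0.1,0,0,0,0],[0,0,0.15,0,0,0,0],[0,0,0.17,0,0,0,0],[0,0,0.17,0,0,0,0],[0,0,0.17,0,0,0,0],[0,0,0.17,0,0,0,0],[0,0,0.17,0,0,0,0],[0,0,0.17,0,0,0,0],[0,0,0.17,0,0,0,0]],
  ],
)

```text
clock: 11.05
tool_pos: [0.5456, 0.1167, 0.1282]
orientation: [-179.8, 0.0, -75.8]
force: [-0.6, -0.8, 9.0]
opening: -0.0001
gripper_force: 4.9
```

```bash
python3 - <<'E'
from plant import *
import cv2,numpy as np
F=[];
for i in range(14):
    s=snapshot("side")["frame"][:,:,::-1]; o=get_obs(); F.append(o["force"])
print(np.mean(F,0),np.std(F,0),o["moment"],o["tool_pos"])
c=lambda f,x,y,w,h,k=7: cv2.resize(cv2.convertScaleAbs(f[y:y+h,x:x+w],alpha=1.5),(w*k,h*k),interpolation=cv2.INTER_CUBIC)
cv2.imwrite("pics/push.png",c(s,225,130,90,85))
E
```

```text
[-0.96782697 -1.02023968  9.6249894 ] [0.57707577 0.39484139 0.55163227] [-0.37529979  0.40321036 -0.03489652] [0.54560405 0.11668676 0.1281302 ]
```

View pics/push.png

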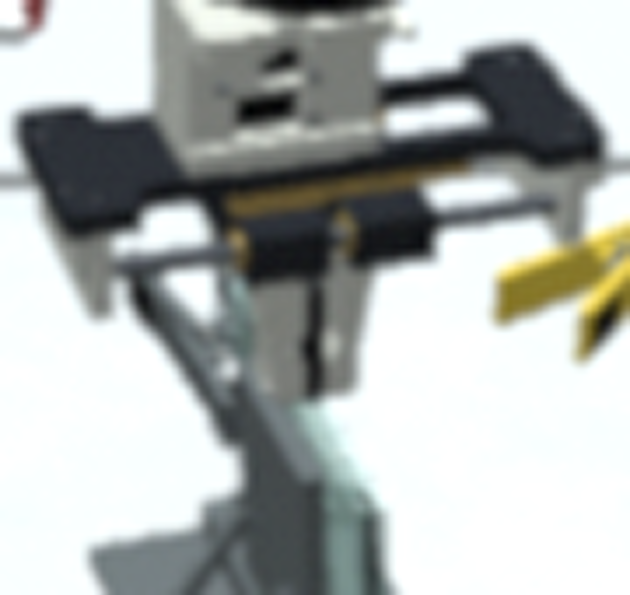

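The closed fingers (tip at (315,390)) press on the top edge, and the clamp is still on at (230,380). The push averages 9.6 N, with about 1 N sideways. I'll trim slightly.

Emit:
play_rows(
  commands=[
    [[0,0.01,0.01,0,0,0,0],[0,0.02,0.01,0,0,0,0],[0.01,0.03,0.01,0,0,0,0],[0.01,0.03,0.01,0,0,0,0],[0.01,0.03,0.01,0,0,0,0],[0.01,0.03,0.01,0,0,0,0],[0.01,0.03,0.01,0,0,0,0],[0.01,0.03,0.01,0,0,0,0]],
  ],
)

```text
clock: 12.42
tool_pos: [0.5456, 0.1167, 0.1281]
orientation: [-179.8, 0.0, -75.8]
force: [-1.1, -0.9, 9.7]
opening: 0.0009
gripper_force: 4.9
```

```bash
python3 - <<'E'
from plant import *
import numpy as np
F=[];
for i in range(16):
    snapshot("side"); o=get_obs(); F.append(o["force"])
print(np.mean(F[:8],0),np.mean(F[8:],0),o["tool_pos"],o["clock"])
E
```

```text
[-0.46691416 -0.71701933  9.78960931] [-0.25414166 -0.73035592  9.87569303] [0.54558692 0.1166726  0.12815768] 13.2167
```

The push is steady at 9.8 N, straight down. Handing in.

```bash
python3 -c "
from plant import *
print(close_job())"
```

```text
the job is handed in; nothing more can be done
None
```

The grey clamp is on the plates' right edge about half way up and let go, pinching both plates shut; the arm is pressing straight down on the middle of the top edge at a steady 9.8 N, and I handed the job in at about 13 s.

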